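# Set the dose selector to double and start

### The job

Set the dose control box to a double: with the fingertips push the tab that stands on its selector round to the label disc with two dots. Then press the start button all the way in and let it come out again. Only push, never pinch the tab, do not press start at any other setting, and leave the tamper, the shot glass and the filter basket as they stand.

Things in the scene. Friction and masses are not known exactly. Their poses are not given: they have to be found in the camera images.
- dose_box: dose control box, fixed: low white round housing, 180 mm across, 50 mm high. Origin: centre of its underside; z up, x from the start button across the selector to the 'off' bar. On its top, five places on a 66 mm radius about the selector axis, at -80, -40, 0, 40, 80 degrees from x (anticlockwise from above): a plain black bar ('off') at 0, the four label discs elsewhere in any order.
- selector (a joint): selector, a steel disc 72 mm across: angle of its tab from the box's x, rad, anticlockwise from above positive; starts at 0 ('off'). A spring detent holds it at -1.40, -0.70, 0, 0.70, 1.40; end stops at +-1.53. The tab needs about 4 N sideways to leave a place; past half-way (20 degrees) it snaps on to the next place by itself and stays.
- selector_axis (a point): centre of the selector's top face, on its vertical axis, 64 mm above the worktop
- tab_top (a point): middle of the top of the tab. The tab is a black upright plate fixed on the selector, standing on its top face: 12 mm thick in the direction of turning, 20 mm long along the radius (24 to 44 mm from the axis), 32 mm tall above the face, top 96 mm above the worktop. It is pushed on either broad side.
- selector_pointer (a point): point 66 mm from the axis on the tab's line: it lies right over the label that the tab selects
- start (a joint): start button, a spring push button pressed straight down: 0 out, 0.006 m fully in (5 N); it comes out by itself
- start_top (a point): centre of the top of the start button's steel cap, 24 mm across, in a black housing on the box's top, 64 mm from the selector's axis on the side away from 'off'
- label_1: the label disc with one dot: steel, 33 mm across, 3 mm thick, with raised black dots 8 mm wide; fixed on the box's top. Origin at the centre of its underside, 50 mm above the worktop
- label_2: the label disc with two dots (double, the one wanted): steel, 33 mm across, 3 mm thick, with raised black dots 8 mm wide; fixed on the box's top. Origin at the centre of its underside, 50 mm above the worktop
- label_3: the label disc with three dots in a triangle: steel, 33 mm across, 3 mm thick, with raised black dots 8 mm wide; fixed on the box's top. Origin at the centre of its underside, 50 mm above the worktop
- label_4: the label disc with four dots in a square: steel, 33 mm across, 3 mm thick, with raised black dots 8 mm wide; fixed on the box's top. Origin at the centre of its underside, 50 mm above the worktop
- tamper: steel coffee tamper with a dark knob handle, 58 mm across, 106 mm tall, loose, upright; to be left alone. Origin at the centre of its underside
- shot_glass: clear shot glass, 52 mm across, 62 mm tall, loose, upright; to be left alone. Origin at the centre of its underside
- basket: steel filter basket, 61 mm across, 22 mm tall, loose; to be left alone. Origin at the centre of its underside

How it is judged:
By the outcome, as a careful person would: the job done as asked, in the order asked, and still so for the second after the job is handed in, with the robot touching nothing.
It also fails if it takes over 51 s, if anything falls off the work surface, if the arm or the gripper's body presses on something with over 40 N, if the wrist force passes 120 N, or if a joint passes its speed limit or range.

### The arm

A 6-joint arm with a two-finger parallel gripper is mounted at the origin on a cart in front of the work surface, level with it; the furniture and walls round the work are solid. World frame = base frame: x ahead of the robot, y to its left, z up, the work surface at z = 0. Lengths are in m, angles in degrees, forces in N, time in s.
With the tool pointing down it reaches from about 0.25 to 0.85 m from the base axis. Payload 12.5 kg.
Tool frame: the origin (TCP) lies at the very end of the fingers, on their centre line; the grasp point (between the pads) lies 19 mm behind it; z points along the fingers, y is the line along which they close (so a half turn about z gives the same grasp; the last joint's range is limited). The gripper opens to 93 mm and grips with 3 to 60 N. Pads are 15 mm wide; open, the fingers measure 128 mm over their backs; the gripper's body (75 mm by 188 mm) begins 65 mm behind the grasp point.
Start: joints at [-74.061, 20.094, 94.641, -0, 65.266, -4.847], TCP at [0.195, -0.514, 0.219] pointing down, gripper open.
Joint ranges: [-157.81, 157.81], [-45, 120.19], [0.68, 151.7], [-89.99, 269.99], [4.06, 180], [-164.3, 164.3]. Speed limits (degrees/s): [127.2, 127.2, 159.86, 180, 180, 180].

### API

Orientations are given as [roll, pitch, yaw] about the fixed x, y, z axes, in that order (R = Rz(yaw) Ry(pitch) Rx(roll)).
In Python, from cell import get_state, snapshot, close_job gives the robot as it stands.
- The arm moves only by the shell command python3 -m pendant 'ROWS' [FORCE]. ROWS is JSON, a list of rows, each an object of numbers: "wx", "wy", "wz": the turn, a rotation vector about the tool's x, y, z scaled (see below); "dx", "dy", "dz": the shift along the tool's x, y, z scaled (see below); "claw": the finger opening in mm, from 0 to 93. In form: [{"wx": .., "wy": .., "wz": .., "dx": .., "dy": .., "dz": .., "claw": ..}, ...]. A call has 1 to 8 rows; each row is the pose to reach, as a shift and turn from the pose commanded when the call began, along the tool's axes at that moment, turning the shorter way round; what a row does not reach only later rows make up. The controller multiplies each number of a shift by 200 mm and each number of a turn by 180 degrees. A row lasts 1/12 s, in which the tool goes at most 41.7 mm and 7.16 degrees, less where a joint would pass 70% of its speed; a pose out of reach is approached as far as the arm can. A call with a number of a shift or a turn outside -1 to 1 is refused whole. A call with a gripper value outside its range is refused whole. The fingers move at their own pace and stop on an object; FORCE is the grip in N (left out, the last holds). Time passes only in rows, so rows that repeat a pose let the fingers close. It gives the time, the measured TCP pose, the force, the opening and the grip force at its end, in the units of the state.
- get_state(): the state, without advancing time (a new reading comes with each control period).
- snapshot(name): name is "side" or "top"; returns a dict with "img" (480x640x3 uint8, blue, green, red), "fx", "fy", "cx", "cy" (pixels), "pose" (4x4, takes a point from camera to world coordinates). Camera axes: x right, y up, looking along -z (the intrinsics and any distortion apply to the point x, -y, -z); pixel columns grow to the right and rows downward; lengths in m; the calibration is good to about 2 mm. A picture is of the moment at which its call begins. There is no depth.
- close_job(): hands the job in; it is judged then, once.
The state is a dict: "time_s": time; "qpos": joint angles; "joint_velocities": joint speeds; "joint_torque": joint torques, N m; "ee_pos": TCP position; "tcp_rot": TCP orientation; "contact_force": force on the tool from outside, world axes, zero at the start; "wrist_torque": the same for the moment, N m; "grip_width": finger opening in m; "finger_force": force on a finger pad.
Only numpy, scipy, OpenCV 4.12 (cv2) and the standard library are available. Lean on these libraries where they do the work, as an engineer would, in place of code of your own. Each camera call takes 0.05 s, during which the arm holds its last target. There are 200 camera calls.

## Working session

There is one attempt and no reset: what is moved stays moved. The work goes in short steps, Python scripts to look and compute and a shell command to move; the robot and the scene stay as the last step left them, time stands still between calls to the robot, and variables do not carry over. Pictures are saved under pics/ and viewed, at most 10 in all, crops included, and the job is handed in when it is done.

```bash
mkdir -p pics; ls; python3 - <<'E'
from cell import *
import cv2,numpy as np
for n in("top","side"):
    s=snapshot(n);cv2.imwrite(f"pics/{n}0.png",s["img"]);print(n,s["fx"],s["fy"],s["cx"],s["cy"],np.round(s["pose"],4).tolist(),[k for k in s])
print(get_state())
E
```

```text
pics
top 485.2647328879725 485.2647328879725 319.392564020836 228.64865526057002 [[0.0219, 0.994, -0.1067, 0.502], [-0.9997, 0.0227, 0.0061, -0.1681], [0.0084, 0.1066, 0.9943, 0.9416], [0.0, 0.0, 0.0, 1.0]] ['img', 'fx', 'fy', 'cx', 'cy', 'pose']
side 512.3488545944931 512.3488545944931 325.56974474271965 247.77563655257276 [[-0.9805, 0.0722, -0.1827, 0.4362], [-0.1964, -0.3523, 0.9151, 0.6175], [0.0017, 0.9331, 0.3596, 0.4033], [0.0, 0.0, 0.0, 1.0]] ['img', 'fx', 'fy', 'cx', 'cy', 'pose']
{'time_s': 0.1, 'qpos': array([-7.40608283e+01,  2.01220068e+01,  9.46708950e+01, -3.56692981e-04,
        6.52648221e+01, -4.84523820e+00]), 'joint_velocities': array([-0.01447614, -0.09309651, -0.06839713,  0.00273384,  0.02072997,
        0.02989541]), 'joint_torque': array([ 1.15958705e-04, -4.98032749e+01, -2.85704648e+01,  7.00377650e-02,
        2.38810637e-02, -5.60135209e-05]), 'ee_pos': array([ 0.19512985, -0.51391424,  0.21816387]), 'tcp_rot': array([-1.79942455e+02, -4.55297091e-03,  2.07845570e+01]), 'contact_force': array([ 0.09276533, -0.39675535, -0.18455692]), 'wrist_torque': array([-0.00340461, -0.02092319, -0.00518712]), 'finger_force': 0.0, 'grip_width': 0.09280810835128084}
```

View pics/top0.png

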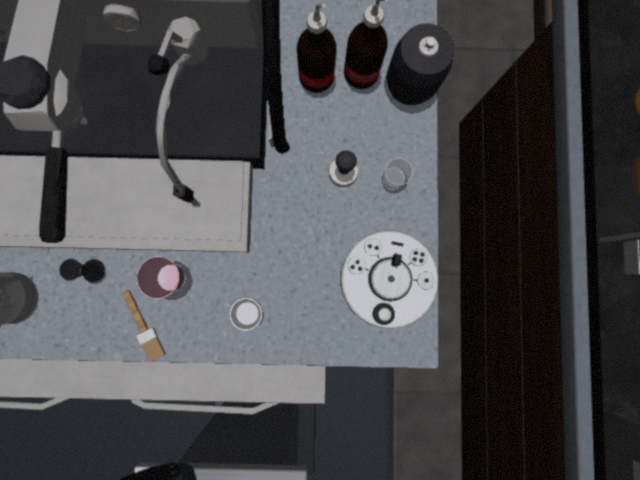

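View pics/side0.png

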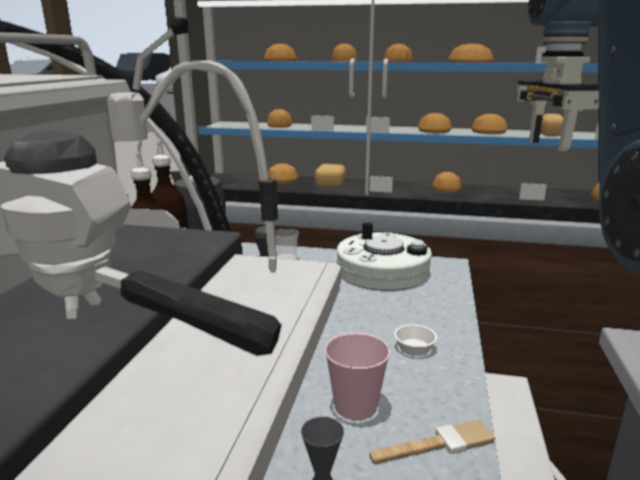

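The top view shows the box at about (390,279), the off bar at (397,243), the tab at (397,260), start at (383,314), and labels at (373,247), (357,267), (418,257) and (426,280). I'll enlarge it to count the dots.

```bash
cat > h.py <<'E'
import numpy as np,cv2
from cell import *
def ray(s,u,v,z):
    d=np.array([(u-s["cx"])/s["fx"],-(v-s["cy"])/s["fy"],-1.]);P=np.array(s["pose"]);d=P[:3,:3]@d;o=P[:3,3]
    return (o+d*(z-o[2])/d[2])[:2]
def proj(s,p):
    P=np.array(s["pose"]);c=P[:3,:3].T@(np.array(p)-P[:3,3]);return s["cx"]-s["fx"]*c[0]/c[2],s["cy"]+s["fy"]*c[1]/c[2]
E
python3 - <<'E'
from h import *
s=snapshot("top");im=s["img"]
cv2.imwrite("pics/crop.png",cv2.resize(im[220:340,330:450],(600,600),interpolation=cv2.INTER_CUBIC))
roi=im[225:335,335:445].astype(int);m=((roi.min(2)>150)).astype(np.uint8)
c=max(cv2.findContours(m,cv2.RETR_EXTERNAL,cv2.CHAIN_APPROX_NONE)[0],key=cv2.contourArea)
e=cv2.fitEllipse(cv2.convexHull(c));print(e)
u,v=e[0][0]+335,e[0][1]+225
ctr=ray(s,u,v,.05);print("box",ctr, "rad",[np.hypot(*(ray(s,u+a,v+b,.05)-ctr)) for a,b in((e[1][0]/2,0),(0,e[1][1]/2))])
for n,u,v,z in(("off",397,243,.05),("start",383,314,.06),("tab",397,259,.096),("a",373,247,.053),("b",357,267,.053),("c",418,257,.053),("d",426,280,.053),("axis",390.5,278.5,.064)):
    p=ray(s,u,v,z);d=p-ctr;print(n,p.round(4),np.hypot(*d).round(4),np.degrees(np.arctan2(d[1],d[0])).round(1))
E
```

```text
((54.57309341430664, 53.9366455078125), (94.86257934570312, 96.51629638671875), 152.92605590820312)
box [ 0.5081465  -0.30393775] rad [np.float64(0.08697190540444652), np.float64(0.08692814753344884)]
off [ 0.5744 -0.3172] 0.0676 -11.3
start [ 0.4452 -0.291 ] 0.0643 168.4
tab [ 0.5427 -0.3097] 0.035 -9.4
a [ 0.5658 -0.2726] 0.0656 28.5
b [ 0.5285 -0.2438] 0.0635 71.3
c [ 0.5493 -0.3554] 0.0659 -51.4
d [ 0.5077 -0.37  ] 0.0661 -90.4
axis [ 0.5089 -0.3035] 0.0009 32.8
```

View pics/crop.png

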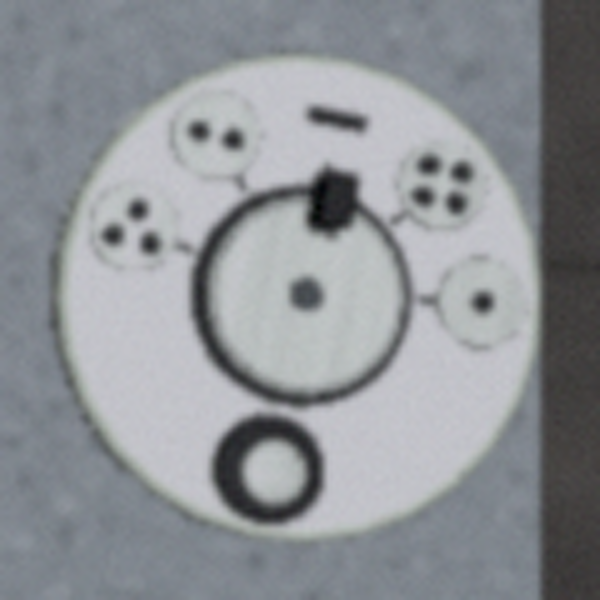

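Label 2 is the disc at (373,247), +40° from off and anticlockwise. The box yaw is about -11.3° and the axis is at about (0.5085, -0.3037). Radii and sizes match the given values. I'll close the fingers, turn to yaw 0 and go over to the tab's clockwise side.

```bash
python3 -m pendant '[{"dx":0.96,"dy":-0.08,"wz":0.1155,"claw":0},{"dx":0.96,"dy":-0.08,"wz":0.1155,"claw":0},{"dx":0.96,"dy":-0.08,"wz":0.1155,"claw":0},{"dx":0.96,"dy":-0.08,"wz":0.1155,"claw":0},{"dx":0.96,"dy":-0.08,"wz":0.1155,"claw":0},{"dx":0.96,"dy":-0.08,"wz":0.1155,"claw":0},{"dx":0.96,"dy":-0.08,"wz":0.1155,"claw":0}]' 10; python3 -c "
from h import *
s=snapshot('side');cv2.imwrite('pics/sc.png',cv2.resize(s['img'][205:295,325:445],(800,600),interpolation=cv2.INTER_CUBIC))"
```

```text
$[0]: bad value
```

View pics/sc.png

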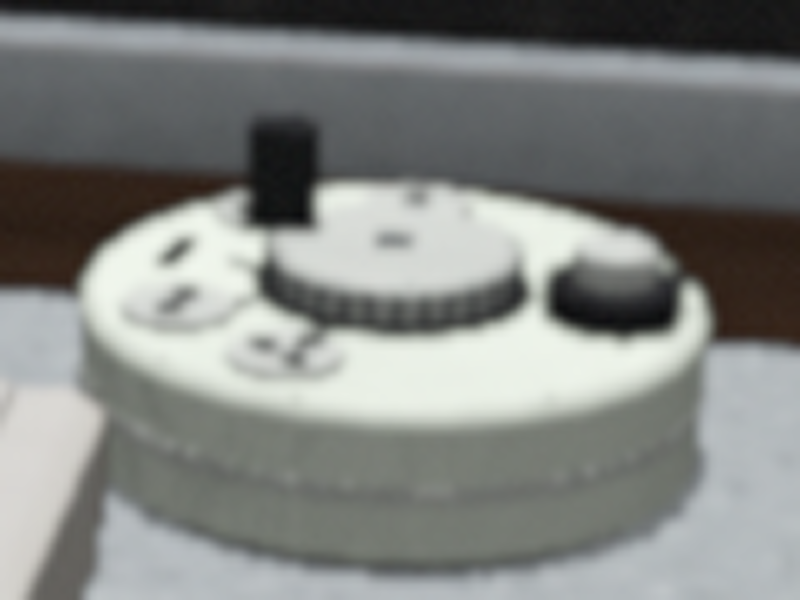

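The side crop shows the steel cap standing clearly proud of its black housing, at about (617,245). The rows were refused, presumably because they need all the keys.

```bash
python3 -m pendant '[{"wx":0,"wy":0,"wz":0.1155,"dx":0.96,"dy":-0.08,"dz":0,"claw":0},{"wx":0,"wy":0,"wz":0.1155,"dx":0.96,"dy":-0.08,"dz":0,"claw":0},{"wx":0,"wy":0,"wz":0.1155,"dx":0.96,"dy":-0.08,"dz":0,"claw":0},{"wx":0,"wy":0,"wz":0.1155,"dx":0.96,"dy":-0.08,"dz":0,"claw":0},{"wx":0,"wy":0,"wz":0.1155,"dx":0.96,"dy":-0.08,"dz":0,"claw":0},{"wx":0,"wy":0,"wz":0.1155,"dx":0.96,"dy":-0.08,"dz":0,"claw":0},{"wx":0,"wy":0,"wz":0.1155,"dx":0.96,"dy":-0.08,"dz":0,"claw":0}]' 10
```

```text
time_s: 0.78
ee_pos: [0.3703, -0.4301, 0.2184]
tcp_rot: [-180.0, 0.0, 0.2]
contact_force: [0.5, -1.0, -0.5]
grip_width: 0.0509
finger_force: 0.0
```

```bash
python3 -m pendant '[{"wx":0,"wy":0,"wz":0,"dx":0.861,"dy":-0.41,"dz":0.44,"claw":0},{"wx":0,"wy":0,"wz":0,"dx":0.861,"dy":-0.41,"dz":0.44,"claw":0},{"wx":0,"wy":0,"wz":0,"dx":0.861,"dy":-0.41,"dz":0.44,"claw":0},{"wx":0,"wy":0,"wz":0,"dx":0.861,"dy":-0.41,"dz":0.44,"claw":0},{"wx":0,"wy":0,"wz":0,"dx":0.861,"dy":-0.41,"dz":0.44,"claw":0},{"wx":0,"wy":0,"wz":0,"dx":0.861,"dy":-0.41,"dz":0.44,"claw":0},{"wx":0,"wy":0,"wz":0,"dx":0.861,"dy":-0.41,"dz":0.44,"claw":0},{"wx":0,"wy":0,"wz":0,"dx":0.861,"dy":-0.41,"dz":0.44,"claw":0}]'; python3 -c "
from h import *
print(get_state()['ee_pos'])
s=snapshot('side');cv2.imwrite('pics/s2.png',cv2.resize(s['img'][115:295,325:565],(800,600),interpolation=cv2.INTER_CUBIC))"
```

```text
time_s: 1.45
ee_pos: [0.5403, -0.35, 0.1307]
tcp_rot: [180.0, 0.0, -0.0]
contact_force: [1.0, 0.1, -0.1]
grip_width: 0.0012
finger_force: 0.0
[ 0.54028002 -0.3500369   0.13065188]
```

View pics/s2.png

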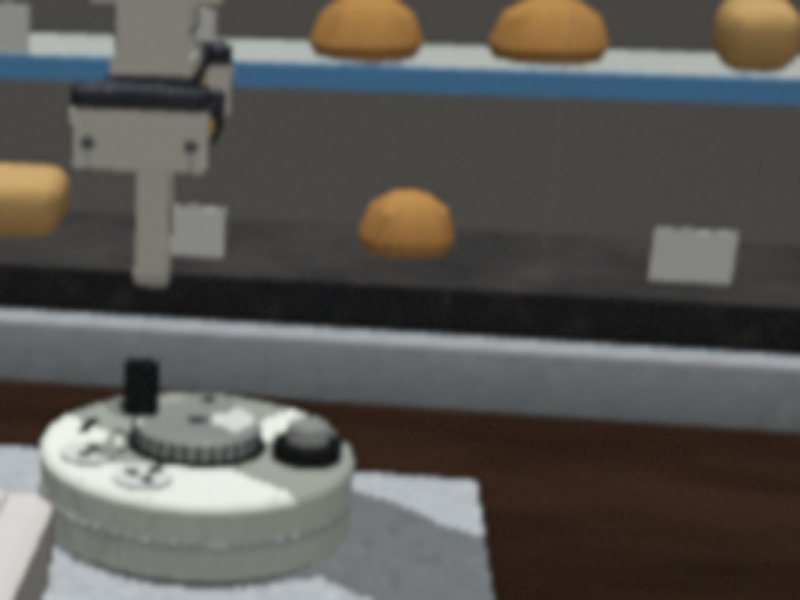

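The closed fingers are at crop (153,285), above and behind the tab at (140,385), with clear space below. Going down beside the tab.

```bash
python3 -m pendant '[{"wx":0,"wy":0,"wz":0,"dx":0,"dy":0,"dz":0.14,"claw":0},{"wx":0,"wy":0,"wz":0,"dx":0,"dy":0,"dz":0.275,"claw":0},{"wx":0,"wy":0,"wz":0,"dx":0,"dy":0,"dz":0.275,"claw":0},{"wx":0,"wy":0,"wz":0,"dx":0,"dy":0,"dz":0.275,"claw":0}]' && python3 -m pendant '[{"wx":0,"wy":0,"wz":0,"dx":0,"dy":-0.02,"dz":0,"claw":0},{"wx":0,"wy":0,"wz":0,"dx":0,"dy":-0.04,"dz":0,"claw":0},{"wx":0,"wy":0,"wz":0,"dx":0,"dy":-0.06,"dz":0,"claw":0},{"wx":0,"wy":0,"wz":0,"dx":0,"dy":-0.075,"dz":0,"claw":0},{"wx":0,"wy":0,"wz":0,"dx":0,"dy":-0.09,"dz":0,"claw":0},{"wx":0,"wy":0,"wz":0,"dx":0,"dy":-0.09,"dz":0,"claw":0}]'
```

```text
time_s: 1.83
ee_pos: [0.54, -0.3499, 0.0759]
tcp_rot: [-180.0, 0.1, -0.1]
contact_force: [0.0, -0.4, 1.1]
grip_width: 0.0005
finger_force: 0.0
time_s: 2.33
ee_pos: [0.5416, -0.3307, 0.0763]
tcp_rot: [180.0, -0.1, 0.0]
contact_force: [0.7, -1.0, 0.1]
grip_width: 0.0005
finger_force: 0.5
```

```bash
python3 -m pendant '[{"wx":0,"wy":0,"wz":0,"dx":0,"dy":-0.015,"dz":0,"claw":0},{"wx":0,"wy":0,"wz":0,"dx":0,"dy":-0.03,"dz":0,"claw":0},{"wx":0,"wy":0,"wz":0,"dx":0,"dy":-0.045,"dz":0,"claw":0},{"wx":0,"wy":0,"wz":0,"dx":0,"dy":-0.06,"dz":0,"claw":0},{"wx":0,"wy":0,"wz":0,"dx":0,"dy":-0.06,"dz":0,"claw":0}]'; python3 -c "
from h import *
s=snapshot('side');cv2.imwrite('pics/s3.png',cv2.resize(s['img'][175:295,325:485],(800,600),interpolation=cv2.INTER_CUBIC))"
```

```text
time_s: 2.75
ee_pos: [0.5412, -0.3185, 0.0756]
tcp_rot: [-180.0, 0.0, 0.0]
contact_force: [-0.5, -0.3, -0.1]
grip_width: 0.0006
finger_force: 0.0
```

View pics/s3.png

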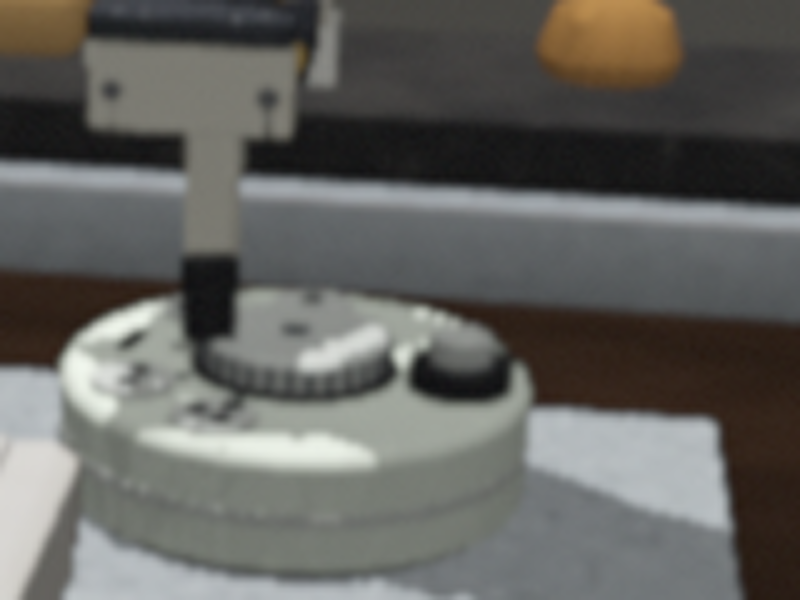

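The tab is at crop (210,295), right in front of the fingers. I'll compare it with the positions predicted for each angle.

```bash
python3 -c "
from h import *
s=snapshot('side')
im=s['img'][215:250,345:400];m=(im.max(2)<45).astype(np.uint8)
n,l,st,c=cv2.connectedComponentsWithStats(m)
print([(a[:5]+[345,215,0,0,0]).tolist() for a in st[1:] if a[4]>20])
for a in(0,10,20,30,40,80):
    t=np.radians(a-11.3);print(a,np.round(proj(s,[.5085+.034*np.cos(t),-.3037+.034*np.sin(t),.096]),1),np.round(proj(s,[.5085+.034*np.cos(t),-.3037+.034*np.sin(t),.064]),1))
"
```

```text
[[362, 227, 11, 18, 148]]
0 [366.5 222.8] [366.  238.5]
10 [365.7 223.7] [365.2 239.5]
20 [365.6 224.7] [365.1 240.6]
30 [365.9 225.7] [365.4 241.7]
40 [366.8 226.7] [366.3 242.7]
80 [375.3 229.9] [374.6 246.2]
```

Its bounding box (rows 227–245, column 367.5) matches 40°, so it has snapped over. I'll back off, rise and move aside for a look.

```bash
python3 -m pendant '[{"wx":0,"wy":0,"wz":0,"dx":0,"dy":0.1,"dz":0,"claw":0},{"wx":0,"wy":0,"wz":0,"dx":0,"dy":0.1,"dz":-0.2,"claw":0},{"wx":0,"wy":0,"wz":0,"dx":0,"dy":0.1,"dz":-0.4,"claw":0},{"wx":0,"wy":0,"wz":0,"dx":-0.9,"dy":0.5,"dz":-0.4,"claw":0},{"wx":0,"wy":0,"wz":0,"dx":-0.9,"dy":0.5,"dz":-0.4,"claw":0},{"wx":0,"wy":0,"wz":0,"dx":-0.9,"dy":0.5,"dz":-0.4,"claw":0},{"wx":0,"wy":0,"wz":0,"dx":-0.9,"dy":0.5,"dz":-0.4,"claw":0},{"wx":0,"wy":0,"wz":0,"dx":-0.9,"dy":0.5,"dz":-0.4,"claw":0}]'; python3 -c "
from h import *
print(get_state()['ee_pos'])
s=snapshot('top');cv2.imwrite('pics/t2.png',cv2.resize(s['img'][220:340,330:450],(600,600),interpolation=cv2.INTER_CUBIC))
s=snapshot('side')
im=s['img'][225:270,395:440]
for z in(.062,.066,.07,.074,.078): print(z,np.round(proj(s,[.4452,-.291,z]),1))
"
```

```text
time_s: 3.52
ee_pos: [0.3583, -0.4195, 0.1555]
tcp_rot: [-179.9, 0.1, -0.0]
contact_force: [-0.6, 0.0, -1.1]
grip_width: 0.0006
finger_force: 0.0
[ 0.35832706 -0.41948272  0.15546735]
0.062 [416.2 246.6]
0.066 [416.3 244.6]
0.07 [416.5 242.6]
0.074 [416.6 240.6]
0.078 [416.8 238.5]
```

View pics/t2.png

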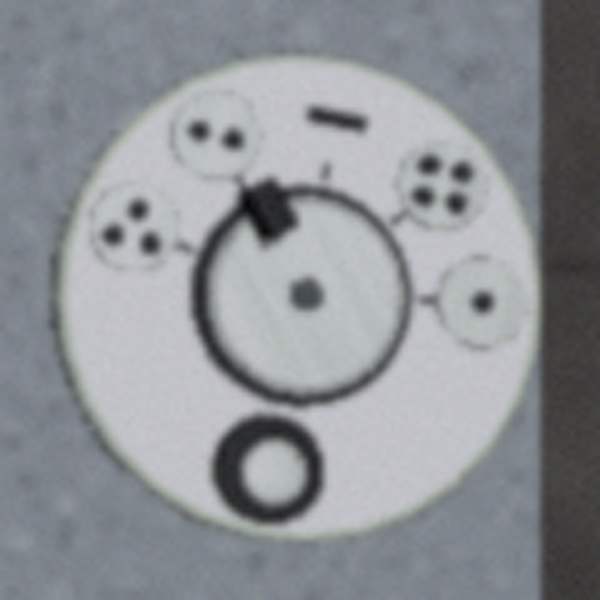

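The tab now points right at the two-dot disc (tab (268,210), disc (216,135)). The button cap is at crop (274,472), with its top at z of about 0.072. Next I'll go above it.

```bash
python3 -m pendant '[{"wx":0,"wy":0,"wz":0,"dx":0.415,"dy":-0.63,"dz":0.305,"claw":0},{"wx":0,"wy":0,"wz":0,"dx":0.415,"dy":-0.63,"dz":0.305,"claw":0},{"wx":0,"wy":0,"wz":0,"dx":0.415,"dy":-0.63,"dz":0.305,"claw":0},{"wx":0,"wy":0,"wz":0,"dx":0.415,"dy":-0.63,"dz":0.305,"claw":0},{"wx":0,"wy":0,"wz":0,"dx":0.415,"dy":-0.63,"dz":0.305,"claw":0},{"wx":0,"wy":0,"wz":0,"dx":0.415,"dy":-0.63,"dz":0.305,"claw":0},{"wx":0,"wy":0,"wz":0,"dx":0.415,"dy":-0.63,"dz":0.305,"claw":0}]'; python3 -c "
from h import *
print(get_state()['ee_pos'])
s=snapshot('side');cv2.imwrite('pics/s4.png',cv2.resize(s['img'][175:295,325:485],(800,600),interpolation=cv2.INTER_CUBIC))"
```

```text
time_s: 4.2
ee_pos: [0.4445, -0.2932, 0.0948]
tcp_rot: [180.0, 0.0, 0.0]
contact_force: [-0.4, -0.8, -0.2]
grip_width: 0.0007
finger_force: 0.0
[ 0.44447208 -0.29318999  0.09480014]
```

View pics/s4.png

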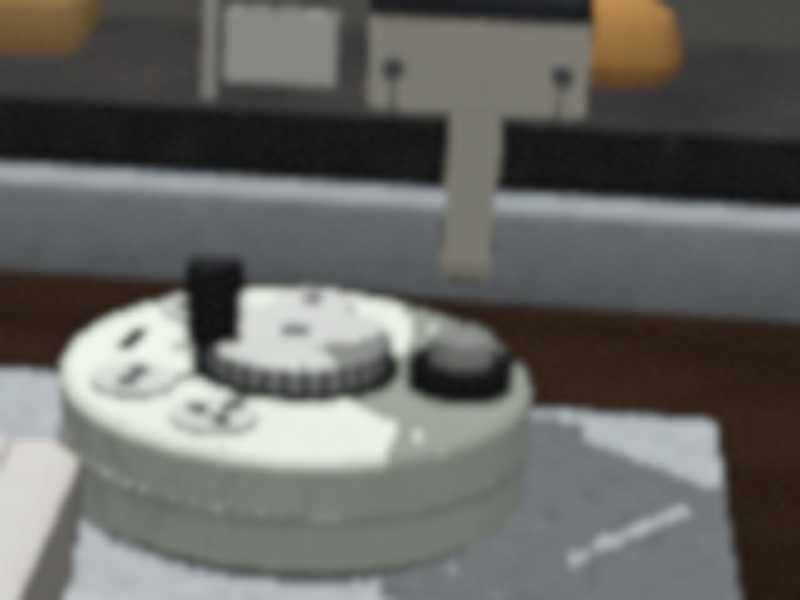

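The fingertip at (467,275) is straight over the cap at (467,345). Descending gradually.

```bash
python3 -m pendant '[{"wx":0,"wy":0,"wz":0,"dx":0,"dy":0,"dz":0.05,"claw":0},{"wx":0,"wy":0,"wz":0,"dx":0,"dy":0,"dz":0.09,"claw":0},{"wx":0,"wy":0,"wz":0,"dx":0,"dy":0,"dz":0.1,"claw":0},{"wx":0,"wy":0,"wz":0,"dx":0,"dy":0,"dz":0.11,"claw":0},{"wx":0,"wy":0,"wz":0,"dx":0,"dy":0,"dz":0.12,"claw":0},{"wx":0,"wy":0,"wz":0,"dx":0,"dy":0,"dz":0.12,"claw":0}]'; python3 -m pendant '[{"wx":0,"wy":0,"wz":0,"dx":0,"dy":0,"dz":0.01,"claw":0},{"wx":0,"wy":0,"wz":0,"dx":0,"dy":0,"dz":0.01,"claw":0}]';  python3 -m pendant '[{"wx":0,"wy":0,"wz":0,"dx":0,"dy":0,"dz":0.01,"claw":0},{"wx":0,"wy":0,"wz":0,"dx":0,"dy":0,"dz":0.01,"claw":0}]'
```

```text
time_s: 4.75
ee_pos: [0.444, -0.2933, 0.0704]
tcp_rot: [-180.0, 0.0, -0.0]
contact_force: [-0.6, -0.7, 2.2]
grip_width: 0.0007
finger_force: 1.2
time_s: 4.92
ee_pos: [0.4443, -0.2933, 0.0687]
tcp_rot: [180.0, -0.0, 0.0]
contact_force: [-2.7, -1.5, 2.7]
grip_width: 0.0007
finger_force: 1.7
time_s: 5.08
ee_pos: [0.4444, -0.2933, 0.0667]
tcp_rot: [180.0, -0.0, -0.0]
contact_force: [-2.0, -2.4, 3.8]
grip_width: 0.0003
finger_force: 2.3
```

The spring is engaged, with force rising from about z = 0.072. I'll continue to the stop.

```bash
for i in 1; do python3 -m pendant '[{"wx":0,"wy":0,"wz":0,"dx":0,"dy":0,"dz":0.01,"claw":0},{"wx":0,"wy":0,"wz":0,"dx":0,"dy":0,"dz":0.01,"claw":0}]'; python3 -m pendant '[{"wx":0,"wy":0,"wz":0,"dx":0,"dy":0,"dz":0.008,"claw":0},{"wx":0,"wy":0,"wz":0,"dx":0,"dy":0,"dz":0.008,"claw":0},{"wx":0,"wy":0,"wz":0,"dx":0,"dy":0,"dz":0.008,"claw":0}]'; done
```

```text
time_s: 5.25
ee_pos: [0.4445, -0.2934, 0.066]
tcp_rot: [180.0, -0.0, 0.0]
contact_force: [-5.9, 1.1, 19.7]
grip_width: 0.0007
finger_force: 9.7
time_s: 5.5
ee_pos: [0.4446, -0.2934, 0.0657]
tcp_rot: [179.9, -0.0, 0.0]
contact_force: [-12.1, 5.5, 37.6]
grip_width: 0.0003
finger_force: 18.9
```

It hit a hard stop at z of about 0.066 after 6 mm of travel, so it is fully in. Now release and retreat.

```bash
python3 -m pendant '[{"wx":0,"wy":0,"wz":0,"dx":0,"dy":0,"dz":-0.05,"claw":0},{"wx":0,"wy":0,"wz":0,"dx":0,"dy":0,"dz":-0.2,"claw":0},{"wx":0,"wy":0,"wz":0,"dx":0,"dy":0,"dz":-0.4,"claw":0},{"wx":0,"wy":0,"wz":0,"dx":-0.4,"dy":0.6,"dz":-0.5,"claw":0},{"wx":0,"wy":0,"wz":0,"dx":-0.4,"dy":0.6,"dz":-0.5,"claw":0},{"wx":0,"wy":0,"wz":0,"dx":-0.4,"dy":0.6,"dz":-0.5,"claw":0},{"wx":0,"wy":0,"wz":0,"dx":-0.4,"dy":0.6,"dz":-0.5,"claw":0},{"wx":0,"wy":0,"wz":0,"dx":-0.4,"dy":0.6,"dz":-0.5,"claw":0}]'; python3 -c "
from h import *
a=snapshot('top')['img'][220:340,330:450];b=snapshot('side')['img'][205:295,325:445]
cv2.imwrite('pics/end.png',np.hstack([cv2.resize(a,(400,400)),cv2.resize(b,(400,400))]))"
```

```text
time_s: 6.17
ee_pos: [0.3625, -0.4161, 0.1636]
tcp_rot: [179.9, -0.0, -0.2]
contact_force: [1.4, -1.5, 0.1]
grip_width: 0.0007
finger_force: 0.0
```

View pics/end.png

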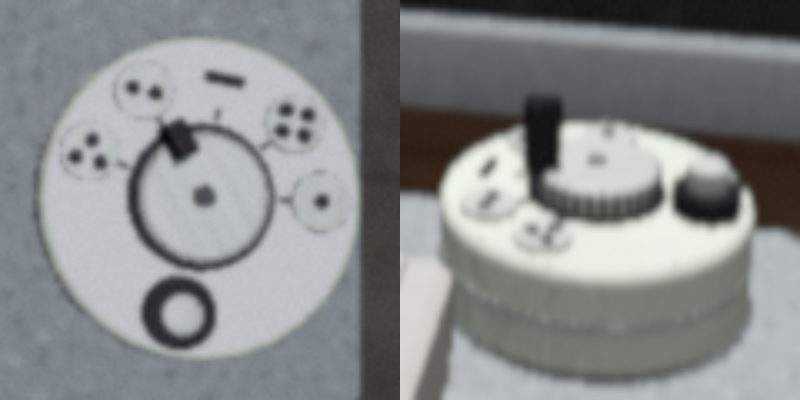

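The tab is at the two-dot disc ((180,140) toward (143,90)), and the cap is back out (708,170).

```bash
python3 -c "
from cell import *
print(close_job())"
```

```text
the job is handed in; nothing more can be done
None
```

The selector is on the two-dot (double) disc, start was pressed fully in once at that setting and came back out, the tamper, shot glass and basket were not touched, and the job is handed in at about 6 s on the robot's clock.

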